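Reverse the ratchet and snug the lint-filter cover

ROBOT

A 6-joint arm with a two-finger parallel gripper is mounted at the origin on the work surface. World frame = base frame: x ahead of the robot, y to its left, z up, the work surface at z = 0. Lengths are in m, angles in rad, forces in N, time in s.
With the tool pointing down it reaches from about 0.3 to 0.875 m from the base axis. Payload 6.4 kg.
Tool frame: the origin (TCP) lies between the finger pads; the fingertips stand 17 mm ahead of it and the grasp point (between the pads) lies 2 mm behind it; z points along the fingers, y is the line along which they close (so a half turn about z gives the same grasp; the last joint's range is limited). The gripper opens to 88 mm and grips with 3 to 60 N. Pads are 18 mm wide; open, the fingers measure 123 mm over their backs; the gripper's body (75 mm by 187 mm) begins 45 mm behind the grasp point.
Start: joints at [1.012, 0.181, 1.607, -0, 1.354, -0.206], TCP at [0.199, 0.54, 0.256] pointing down, gripper open.
Joint ranges: [-2.99, 2.99], [-0.89, 2.07], [0.3, 2.58], [-1.14, 4.28], [0, 2.63], [-3.12, 3.12]. Speed limits (rad/s): [2.57, 2.57, 3.01, 3.14, 3.14, 3.14].

INTERFACE

Orientations are given as a unit quaternion [x, y, z, w].
In Python, from workcell import state, camera, finish_job gives the robot as it stands. The module is installed in compiled form; this text tells all that it offers.
- The arm moves only by the tool drive_tool, never from a script. Its argument "increments" is one flat list of numbers, 7 for each row, row after row: the shift along the world's x, y, z in mm, then the turn, a rotation vector about the world's x, y, z in degrees, then the opening in per cent of the stroke, from 0 (shut) to 100 (fully open). A call has 1 to 5 rows; each row shifts and turns the commanded pose from where the row before left it; what a row does not reach is not made up. A row lasts 1/12 s, in which the tool goes at most 41.7 mm and 7.16 degrees, less where a joint would pass 70% of its speed; a pose out of reach is approached as far as the arm can. A call is refused whole if a number of a shift passes 41.7 or a number of a turn 7.16, either way. A call with a gripper value outside its range is refused whole. The fingers move at their own pace and stop on an object; "squeeze" is the grip in N (left out, the last holds). Time passes only in rows, so rows that do not move let the fingers close. It gives the time, the measured TCP pose, the force, the opening and the grip force at its end, in the units of the state.
- state(): the state, without advancing time (a new reading comes with each control period).
- camera(name): name is "side" or "top"; returns a dict with "color" (384x512x3 uint8, red, green, blue), "depth" (384x512 float32, m along the optical axis (not along the pixel's ray), 0 where there is no reading), "fx", "fy", "cx", "cy" (pixels), "R" (3x3) and "t" (3): a world point X has camera coordinates R X + t. Camera axes: x right, y down, z forward; pixel columns grow to the right and rows downward; lengths in m; the calibration is good to about 2 mm. A picture is of the moment at which its call begins.
- finish_job(): hands the job in; it is judged then, once.
The state is a dict: "clock": time; "qpos": joint angles; "joint_velocities": joint speeds; "joint_torque": joint torques, N m; "tcp_pos": TCP position; "tcp_rot": TCP orientation; "contact_force": force on the tool from outside, world axes, zero at the start; "ft_torque": the same for the moment, N m; "opening": opening from 0.0 (shut) to 1.0 (fully open); "finger_force": force on a finger pad.
Only numpy, scipy, OpenCV 4.12 (cv2) and the standard library are available. Lean on these libraries where they do the work, as an engineer would, in place of code of your own. Each camera call takes 0.05 s, during which the arm holds its last target. There are 200 camera calls.

TASK

The ratchet wrench on the lint-filter cover is still set to loosen: push its red direction lever right over to the tightening (clockwise) side, then take the knob and swing the handle counterclockwise all the way back, feeling that it free-wheels and does not turn the bolt. Then swing it clockwise until the bolt is home and snug it with a steady push of about 12 N at the knob for about half a second, never more than 20 N. Leave the bolt home and the lever on tighten, and do not disturb the other things.

Things in the scene. Friction and masses are not known exactly. Their poses are not given: they have to be found in the camera images.
- wrench_axis (a point): Chrome ratchet wrench, permanently on the cover bolt of a blue 124 mm square, 52 mm high filter housing fixed to the worktop. This point: centre of the top of the round wrench head (84 mm across, top 84 mm above the worktop), on the vertical turning axis of wrench and bolt. The handle, a level bar 16 mm wide (65 to 77 mm above the worktop), runs to the knob.
- knob_centre (a point): Centre of the upright black knob at the free end of the handle, 120 mm from the turning axis: 24 mm across, 42 mm tall, from 79 to 121 mm above the worktop; this point is half-way up. It spins freely on its own vertical axis and moves with the handle.
- selector_tab (a point): Centre of the upright red tab (12 mm across, from 86 to 112 mm above the worktop; this point 101 mm) of the direction lever. Its upright pivot is on the wrench head, 36 mm from the turning axis towards the knob; the tab is 30 mm from it, pointing outward along the handle. About 4 N at the tab, across the handle, moves it over its 21 mm; it stays where left. The wrench may turn a little too.
- selector (a joint): Direction lever, rad, seen from above positive counterclockwise relative to the handle: +0.35 = wrench set to loosen (drives the bolt counterclockwise, free-wheels clockwise), -0.35 = set to tighten (drives clockwise, free-wheels counterclockwise). It starts near +0.3.
- wrench (a joint): Swing of the handle, rad, growing clockwise seen from above: 0 (counterclockwise end of its travel) to 1.2 (clockwise end); it starts near the clockwise end. Free-wheeling takes about 1 N at the knob, turning the loose bolt 3 to 4 N. The ratchet has 20 teeth: up to 0.32 rad of a driving stroke can pass before it takes up.
- bolt_turn (a joint): Angle of the cover bolt, rad, growing clockwise (tightening): it starts 0.35 to 0.7 short of home (negative) and is home at 0, where it stops hard. Beyond that only the wrench's works give, roughly 1 mm at the knob for each N and unevenly, so that tightness has to be judged by the force.
- bolt_mark (a point): Outer end of the red stripe on the top of the brass hexagon bolt head (26 mm across) that shows in the middle of the wrench head, 11 mm from the axis, 90 mm above the worktop.
- pawl: Tightening pawl hidden inside the wrench head, 36 mm from the axis; its force on the bolt's gear wheel tells the tightening load: about 46 N for each N m, so about 5.5 N for each N pushed at the knob across the handle.
- bolt: The bolt with its toothed gear wheel hidden inside the wrench head; origin on the axis, 52 mm above the worktop.
- mug_mid (a point): Blue ceramic mug, 80 mm across, 92 mm tall, on the grey tray (340 x 260 mm, 35 mm high); its centre. Leave it.
- spray_mid (a point): Chrome spray bottle, 60 mm across, 180 mm tall, on the tray; its centre. Leave it.
- brush_mid (a point): Wooden brush, 170 x 55 x 37 mm, lying on the tray; its centre. Leave it.
- sewing_mid (a point): Sewing box with orange lid, 104 x 154 mm, 63 mm high plus handle to 82 mm; its centre. Leave it.
- dispenser_mid (a point): White and green peg dispenser, 70 x 100 mm, 159 mm tall; its centre. Leave it.
- tub_mid (a point): White tub with a red cap, 90 mm across, 120 mm tall; its centre. Leave it.
- socket_mid (a point): Spare chrome socket, 30 mm across, 37 mm tall, standing; its centre. Leave it.

How it is judged:
On the way, in this order (a step that is already met when the one before it is completed fails the run):
1. the direction lever is pushed over to tighten (value of joint selector below -0.2 rad), for 0.2 s.
2. the handle is swung back counterclockwise with the bolt left where it was (value of joint wrench below 0.45 rad and value of joint selector below -0.2 rad and distance of bolt_mark from where it was at the start of the episode below 0.003 m), for 0.1 s.
3. the bolt is home and held snug under load (value of joint bolt_turn above -0.05 rad and contact force between pawl and bolt above 42 N), for 0.25 s.
At the end, for the whole second after the job is handed in: The bolt is home (within 0.05 rad of its stop), after having been held snug there (over 42 N from pawl to gear, about 8 N at the knob, for 0.25 s), the direction lever is on tighten (below -0.2 rad), and the wrench is let go and at rest (value of joint bolt_turn above -0.05 rad and value of joint selector below -0.2 rad and velocity of joint wrench between -0.05 and 0.05 rad/s); the robot touches nothing.
It fails at once if the bolt is overtightened (more than 130 N between pawl and gear, about 22 N at the knob) (contact force between pawl and bolt above 130 N).
It fails at once if a bystander is moved by more than 20 mm (distance of any of mug_mid, spray_mid, brush_mid, sewing_mid, dispenser_mid, tub_mid, socket_mid from where it was at the start of the episode above 0.02 m).
It also fails if it takes over 72 s, if anything falls off the work surface, if the arm or the gripper's body presses on something with over 40 N, if the wrist force passes 120 N, or if a joint passes its speed limit or range.

## Working session

There is one attempt and no reset: what is moved stays moved. The work goes in short steps, Python scripts to look and compute and a tool call to move; the robot and the scene stay as the last step left them, time stands still between calls to the robot, and variables do not carry over. Pictures are saved under pics/ and viewed, at most 10 in all, crops included, and the job is handed in when it is done.

Besides the shell and the picture viewer there is one more tool, called after "Request:" in YAML: its name, and indented under it one key for each argument. drive_tool: Moves the arm, as the interface text tells. Its arguments: {"type":"object","properties":{"increments":{"type":"array"},"squeeze":{"type":"number"}},"required":["increments"]}

```bash
mkdir -p pics; cat > h.py <<'E'
import numpy as np, cv2
from workcell import state, camera, finish_job
def ray(c,u,v,z):
    R=np.array(c["R"]);t=np.array(c["t"]);o=-R.T@t
    d=R.T@np.array([(u-c["cx"])/c["fx"],(v-c["cy"])/c["fy"],1.])
    return o+d*(z-o[2])/d[2]
def proj(c,X):
    p=np.array(c["R"])@np.array(X)+np.array(c["t"]);return c["fx"]*p[0]/p[2]+c["cx"],c["fy"]*p[1]/p[2]+c["cy"]
def save(c,n,crop=None,s=1):
    im=cv2.cvtColor(c["color"],cv2.COLOR_RGB2BGR)
    if crop: a,b,w,h=crop; im=im[b:b+h,a:a+w]
    cv2.imwrite("pics/"+n,cv2.resize(im,None,fx=s,fy=s,interpolation=cv2.INTER_CUBIC))
E
python3 - <<'E'
from h import *
a=camera("top");b=camera("side")
for c,n in((a,"top0.png"),(b,"side0.png")): save(c,n,None,1.5);print(n,c["fx"],-np.array(c["R"]).T@c["t"])
s=state();print(s)
E
```

```text
top0.png 361.1022856104678 [0.35705732 0.06790232 1.25587484]
side0.png 384.0628206081624 [ 0.49615141 -0.92065479  0.69642134]
{'clock': 0.1, 'qpos': array([ 1.01171726e+00,  1.81475564e-01,  1.60789624e+00,  1.03185701e-05,
        1.35375376e+00, -2.06316155e-01]), 'joint_velocities': array([ 6.05967126e-04, -2.16753657e-03, -2.67323798e-03,  1.40069336e-03,
       -2.78760338e-04,  6.87003260e-05]), 'joint_torque': array([ 1.09882189e-03, -4.34824204e+01, -3.42695796e+01,  7.03933672e-02,
        3.40436376e-02,  2.19604900e-06]), 'tcp_pos': array([0.1984092 , 0.53921585, 0.25490092]), 'tcp_rot': array([ 1.75469372e-01,  9.84484592e-01, -7.09125683e-04, -2.90884539e-04]), 'contact_force': array([-0.09461601,  0.37532697, -0.2779875 ]), 'ft_torque': array([0.01181763, 0.00554333, 0.02139949]), 'finger_force': 0.0, 'opening': 0.9985181949122396}
```

View pics/top0.png

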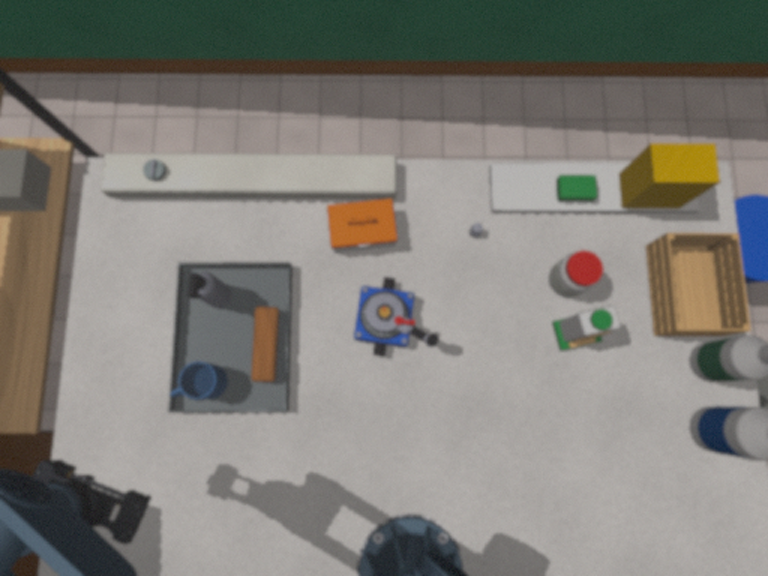

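View pics/side0.png

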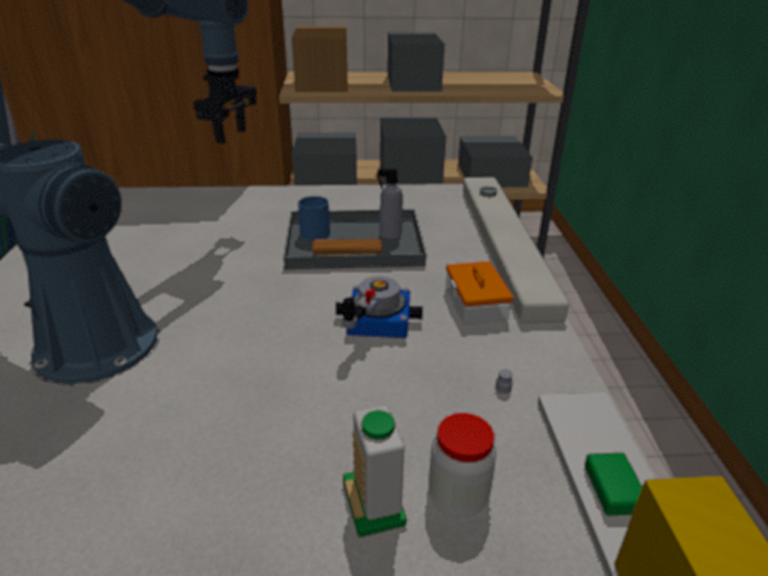

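The top picture shows the wrench head at about (384,312)/1.5 px, knob at (431,339)/1.5, red lever at (404,321)/1.5. Next I measure these precisely.

```bash
python3 - <<'E'
from h import *
c=camera("top");b=camera("side")
print("knob",ray(c,431/1.5,338/1.5,.12),"axis",ray(c,384.5/1.5,312/1.5,.088),"tab",ray(c,404/1.5,321/1.5,.112))
for k,n in((c,"top"),(b,"side")):
    h=cv2.cvtColor(k["color"],cv2.COLOR_RGB2HSV);H,S,V=cv2.split(h)
    x0,y0,x1,y1=(225,175,310,245) if n=="top" else (215,175,290,230)
    for nm,m in(("red",((H<8)|(H>172))&(S>130)&(V>70)),("brass",(H>9)&(H<30)&(S>110)),("dark",V<50)):
        w=np.zeros_like(H);w[y0:y1,x0:x1]=m[y0:y1,x0:x1]
        N,L,st,ce=cv2.connectedComponentsWithStats(w)
        for i in range(1,N):
            if st[i,4]>4: print(n,nm,st[i],ce[i].round(1))
save(c,"t1.png",(230,180,80,60),8); save(b,"s1.png",(215,175,80,60),8)
E
```

```text
knob [ 0.48766671 -0.04207718  0.12      ] axis [0.54783032 0.05569129 0.088     ] tab [0.5246883  0.01428926 0.112     ]
top red [264 212  12   4  33] [268.8 213.8]
top brass [253 204   7   7  39] [256.  207.4]
side red [244 192   6  10  40] [246.2 196. ]
side brass [249 187   8   5  34] [252.4 189.1]
side dark [215 175  68   3 165] [245.  175.8]
side dark [224 199  45  15 275] [239.1 206.9]
side dark [273 205   8   7  55] [276.6 208.1]
```

View pics/t1.png

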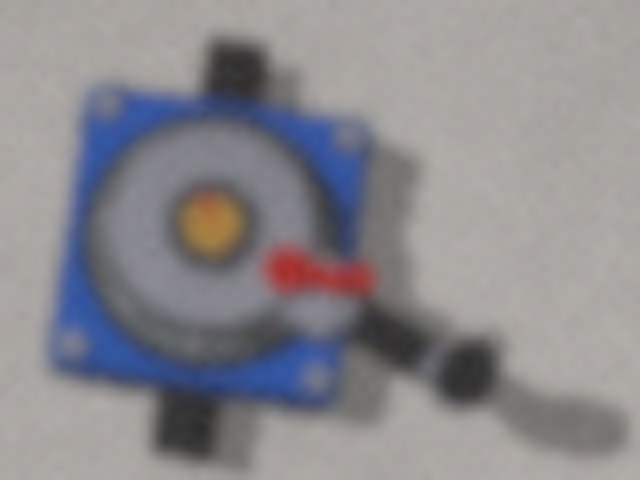

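View pics/s1.png

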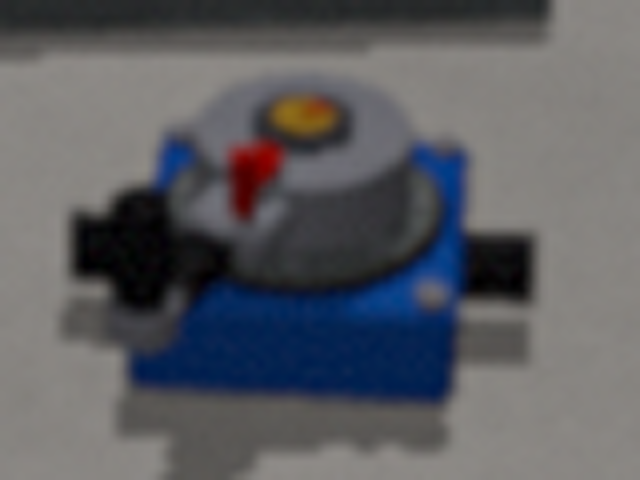

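The crops show the brass bolt centre at crop (212,222), knob top at (468,370), lever tab at (358,276) with pivot at (288,268) in the top view; the lever sits on the counterclockwise side of the handle. The stripe points up (+x).

```bash
python3 - <<'E'
from h import *
c=camera("top");b=camera("side")
f=lambda u,v,z:ray(c,230+(u+.5)/8-.5,180+(v+.5)/8-.5,z).round(4)
A=f(212,222,.09);K=f(468,370,.121);T=f(358,276,.112);P=f(288,268,.092)
print("A",A,"K",K,"T",T,"P",P,np.linalg.norm((K-A)[:2]),np.linalg.norm((T-A)[:2]))
d=(K-A)[:2];th=np.arctan2(d[1],d[0]);u=np.array([np.cos(th),np.sin(th)]);print("handle deg",np.degrees(th),"knob@120",A[:2]+.12*u)
piv=A[:2]+.036*u
for s in(.35,.3,0,-.35): print(s,piv+.03*np.array([np.cos(th+s),np.sin(th+s)]))
for X in(A,[*K[:2],.1]):
    print("side proj crop",(np.array(proj(b,X))-[215,175])*8)
print(ray(b,215+300/8,175+117/8,.09))
E
```

```text
A [0.5498 0.0566 0.09  ] K [ 0.486  -0.0443  0.121 ] T [ 0.5246 -0.0016  0.112 ] P [0.5306 0.0256 0.092 ] 0.11937859942217446 0.06342144747638609
handle deg -122.30554481930662 knob@120 [ 0.4856679  -0.04482521]
0.35 [ 0.52419401 -0.00314427]
0.3 [ 0.52273674 -0.00278945]
0 [0.51452735 0.00081613]
-0.35 [0.50680476 0.00785111]
side proj crop [299.74059788 109.84494948]
side proj crop [129.66548163 243.71847899]
[0.54963587 0.05153173 0.09      ]
```

Heading above the start of the lever push with fingers closing (20 rows, all at safe height).

Request:
drive_tool:
  increments: [17.75,-28,0,0,0,-5.1,0,17.75,-28,0,0,0,-5.1,0,17.75,-28,0,0,0,-5.1,0,17.75,-28,0,0,0,-5.1,0,17.75,-28,0,0,0,-5.1,0]
  squeeze: 20

```text
clock: 0.72
tcp_pos: [0.2878, 0.3983, 0.2557]
tcp_rot: [0.39, 0.921, 0.0, 0.0]
contact_force: [1.5, 0.8, -0.3]
opening: 0.647
finger_force: 0.0
```

Request:
drive_tool:
  increments: [17.75,-28,0,0,0,-5.1,0,17.75,-28,0,0,0,-5.1,0,17.75,-28,0,0,0,-5.1,0,17.75,-28,0,0,0,-5.1,0,17.75,-28,0,0,0,-5.1,0]

```text
clock: 1.13
tcp_pos: [0.3767, 0.2582, 0.2559]
tcp_rot: [0.584, 0.812, 0.0, 0.0]
contact_force: [0.6, 1.2, -0.4]
opening: 0.267
finger_force: 0.0
```

Request:
drive_tool:
  increments: [17.75,-28,0,0,0,-5.1,0,17.75,-28,0,0,0,-5.1,0,17.75,-28,0,0,0,-5.1,0,17.75,-28,0,0,0,-5.1,0,17.75,-28,0,0,0,-5.1,0]

```text
clock: 1.55
tcp_pos: [0.4655, 0.118, 0.2559]
tcp_rot: [0.749, 0.663, 0.0, 0.0]
contact_force: [1.0, 0.2, 0.1]
opening: 0.003
finger_force: 0.0
```

Request:
drive_tool:
  increments: [17.75,-28,0,0,0,-5.1,0,17.75,-28,0,0,0,-5.1,0,17.75,-28,0,0,0,-5.1,0,17.75,-28,0,0,0,-5.1,0,17.75,-28,0,0,0,-5.1,0]

```text
clock: 1.97
tcp_pos: [0.5543, -0.022, 0.2557]
tcp_rot: [0.877, 0.481, 0.0, 0.0]
contact_force: [1.3, 0.5, 0.1]
opening: 0.006
finger_force: 0.0
```

Request:
drive_tool:
  increments: [0,0,0,0,0,0,0,0,0,0,0,0,0,0]

```text
clock: 2.13
tcp_pos: [0.5539, -0.0218, 0.2553]
tcp_rot: [0.876, 0.482, -0.0, -0.0]
contact_force: [-1.1, 0.7, 0.3]
opening: 0.003
finger_force: 0.0
```

Request:
drive_tool:
  increments: [0,0,-36,0,0,0,0,0,0,-36,0,0,0,0,0,0,-36,0,0,0,0,0,0,-25,0,0,0,0,0,0,-12,0,0,0,0]

```text
clock: 2.55
tcp_pos: [0.5505, -0.0184, 0.1069]
tcp_rot: [0.875, 0.484, -0.002, -0.002]
contact_force: [0.2, 0.4, -0.3]
opening: 0.011
finger_force: 0.0
```

```bash
python3 - <<'E'
from h import *
s=state();print(s["tcp_pos"],s["contact_force"])
b=camera("side");c=camera("top");save(b,"s2.png",(205,135,100,95),6)
E
```

```text
[ 0.5504922  -0.01839992  0.10694447] [ 0.18099025  0.38657692 -0.28024494]
```

View pics/s2.png

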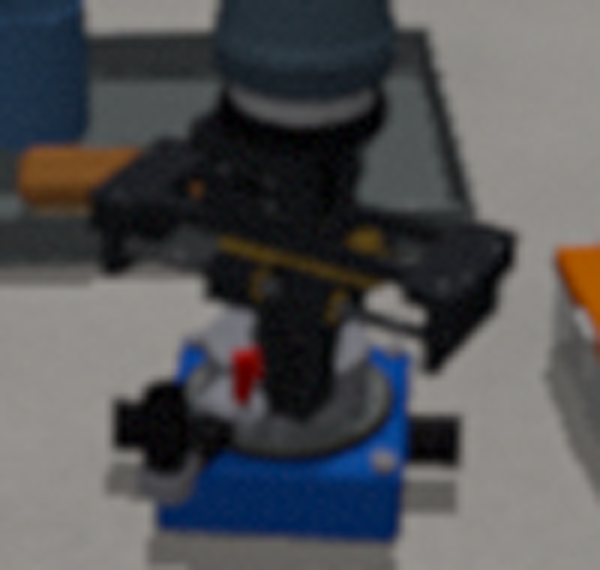

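The side picture shows the closed fingertips (crop (300,400)) right beside the red tab (245,375), on its counterclockwise side. Pushing across the handle.

Request:
drive_tool:
  increments: [-3.4,2.1,1,0,0,0,0,-3.4,2.1,0,0,0,0,0,-3.4,2.1,0,0,0,0,0,-3.4,2.1,0,0,0,0,0,-3.4,2.1,0,0,0,0,0]

```text
clock: 3.07
tcp_pos: [0.5376, -0.0103, 0.1134]
tcp_rot: [0.875, 0.483, 0.001, 0.002]
contact_force: [1.6, -2.5, 0.5]
opening: 0.002
finger_force: 1.2
```

Request:
drive_tool:
  increments: [-2.5,1.6,0,0,0,0,0,-2.5,1.6,0,0,0,0,0,-2.5,1.6,0,0,0,0,0]

```text
clock: 3.32
tcp_pos: [0.5295, -0.0054, 0.1123]
tcp_rot: [0.876, 0.483, 0.0, 0.001]
contact_force: [1.4, -4.3, 0.5]
opening: 0.002
finger_force: 2.2
```

Request:
drive_tool:
  increments: [-1.7,1.1,0,0,0,0,0,-1.7,1.1,0,0,0,0,0,-1.7,1.1,0,0,0,0,0]

```text
clock: 3.57
tcp_pos: [0.5245, -0.0023, 0.112]
tcp_rot: [0.876, 0.483, 0.0, 0.001]
contact_force: [2.3, -4.4, 1.5]
opening: 0.004
finger_force: 2.3
```

```bash
python3 - <<'E'
from h import *
s=state();print(s["tcp_pos"],s["contact_force"])
b=camera("side");c=camera("top");save(b,"s3.png",(205,135,100,95),6)
h=cv2.cvtColor(b["color"],cv2.COLOR_RGB2HSV);H,S,V=cv2.split(h)
w=np.zeros_like(H);w[175:230,215:290]=((((H<8)|(H>172))&(S>130)&(V>70)))[175:230,215:290]
print(cv2.connectedComponentsWithStats(w)[2:])
E
```

```text
[ 0.52445764 -0.00234028  0.11200443] [ 2.32062421 -4.35300578  1.47663067]
(array([[     0,      0,    512,    384, 196598],
       [   237,    192,      2,      2,      3],
       [   237,    195,      3,      5,      7]], dtype=int32), array([[255.50089523, 191.49977619],
       [237.66666667, 192.33333333],
       [238.        , 197.42857143]]))
```

View pics/s3.png

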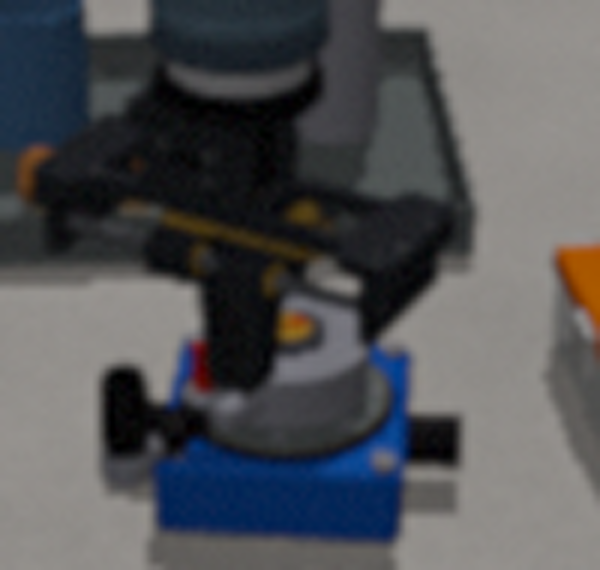

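The knob moved left (crop (165,425)→(125,415)): the wrench itself turned some clockwise; the tab is hidden behind the finger at (200,365). Pushing on until the force rises.

Request:
drive_tool:
  increments: [-1.7,1.1,0,0,0,0,0,-1.7,1.1,0,0,0,0,0,-1.7,1.1,0,0,0,0,0]

```text
clock: 3.92
tcp_pos: [0.5193, 0.0013, 0.1119]
tcp_rot: [0.876, 0.483, 0.0, 0.0]
contact_force: [3.7, -4.5, 1.9]
opening: 0.004
finger_force: 2.5
```

Request:
drive_tool:
  increments: [-1.7,1.1,0,0,0,0,0,-1.7,1.1,0,0,0,0,0]

```text
clock: 4.08
tcp_pos: [0.5163, 0.0038, 0.112]
tcp_rot: [0.876, 0.483, 0.001, 0.0]
contact_force: [5.8, -2.7, -0.1]
opening: 0.006
finger_force: 3.1
```

Request:
drive_tool:
  increments: [-1.7,1.1,0,0,0,0,0,-1.7,1.1,0,0,0,0,0]

```text
clock: 4.25
tcp_pos: [0.5147, 0.0054, 0.1124]
tcp_rot: [0.876, 0.483, 0.003, 0.002]
contact_force: [16.3, -7.2, -8.4]
opening: 0.007
finger_force: 8.1
```

```bash
python3 - <<'E'
from h import *
s=state();print(s["tcp_pos"],s["contact_force"])
b=camera("side");c=camera("top");save(c,"t4.png",(230,180,80,60),8)
E
```

```text
[0.51472906 0.00543385 0.11237173] [16.26233283 -7.15062795 -8.43649754]
```

View pics/t4.png

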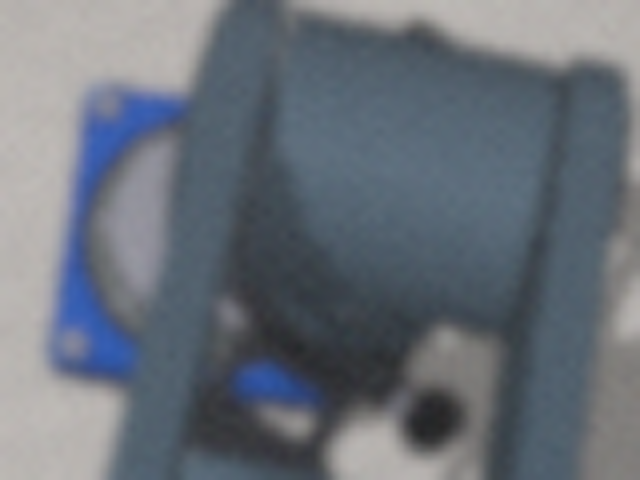

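The knob shows at crop (433,415) and the force jumped to 18 N: stop reached. Backing off and lifting to check.

Request:
drive_tool:
  increments: [5,-3.2,0,0,0,0,0,10,-6.3,0,0,0,0,0,10,-6.3,0,0,0,0,0,0,0,40,0,0,0,0,10,0,40,0,0,0,0]

```text
clock: 4.77
tcp_pos: [0.5428, -0.0085, 0.1876]
tcp_rot: [0.876, 0.483, -0.005, -0.005]
contact_force: [0.9, 0.1, -0.4]
opening: -0.001
finger_force: 0.0
```

Request:
drive_tool:
  increments: [0,-30,20,0,0,0,30,0,-30,10,0,0,0,60,0,-30,0,0,0,0,60,0,-30,0,0,0,0,60,0,-30,0,0,0,0,60]

```text
clock: 5.18
tcp_pos: [0.5463, -0.16, 0.2211]
tcp_rot: [0.875, 0.483, -0.0, -0.002]
contact_force: [0.6, -0.9, -0.3]
opening: 0.359
finger_force: 0.0
```

```bash
python3 - <<'E'
from h import *
s=state();print(s["tcp_pos"],s["contact_force"])
b=camera("side");c=camera("top")
im=[cv2.resize(cv2.cvtColor(k["color"],cv2.COLOR_RGB2BGR)[y:y+70,x:x+80],None,fx=5,fy=5,interpolation=cv2.INTER_CUBIC) for k,x,y in((c,230,180),(b,215,175))]
cv2.imwrite("pics/c5.png",np.hstack(im))
E
```

```text
[ 0.54630285 -0.15995371  0.22114474] [ 0.58216332 -0.89491239 -0.25756461]
```

View pics/c5.png

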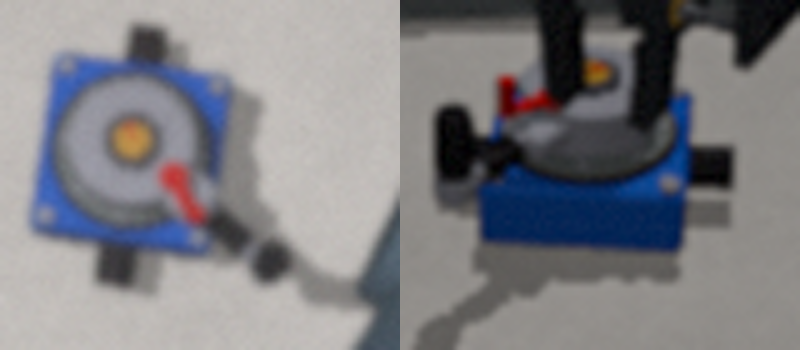

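The lever (tab at crop (197,213), pivot (173,175)) is now on the clockwise side of the handle; knob top at crop (270,260), bolt stripe still pointing up.

```bash
python3 - <<'E'
from h import *
c=camera("top")
f=lambda u,v,z:ray(c,230+(u+.5)/5-.5,180+(v+.5)/5-.5,z).round(4)
A=f(132.5,139,.09);K=f(270,260,.121);P=f(173,175,.095);T=f(198,213,.112)
an=lambda v:np.degrees(np.arctan2(v[1],v[0]))
print(A,K,np.linalg.norm((K-A)[:2]),"handle",an(K-A),"lever",an(T-P),an(T-A))
A=np.array([.5498,.0555])
for th in np.arange(-136,-50,6.): r=np.radians(th);print(th,(A+.12*np.array([np.cos(r),np.sin(r)])).round(4))
E
```

```text
[0.5495 0.0565 0.09  ] [ 0.4677 -0.03    0.121 ] 0.1190524674250811 handle -133.40035536644322 lever -150.11716765458715 -140.83879871679167
-136.0 [ 0.4635 -0.0279]
-130.0 [ 0.4727 -0.0364]
-124.0 [ 0.4827 -0.044 ]
-118.0 [ 0.4935 -0.0505]
-112.0 [ 0.5048 -0.0558]
-106.0 [ 0.5167 -0.0599]
-100.0 [ 0.529  -0.0627]
-94.0 [ 0.5414 -0.0642]
-88.0 [ 0.554  -0.0644]
-82.0 [ 0.5665 -0.0633]
-76.0 [ 0.5788 -0.0609]
-70.0 [ 0.5908 -0.0573]
-64.0 [ 0.6024 -0.0524]
-58.0 [ 0.6134 -0.0463]
-52.0 [ 0.6237 -0.0391]
```

Request:
drive_tool:
  increments: [-19.6,32.5,0,0,0,-2.8,60,-19.6,32.5,0,0,0,-2.8,60,-19.6,32.5,0,0,0,-2.8,60,-19.6,32.5,0,0,0,-2.8,60,0,0,0,0,0,0,60]

```text
clock: 5.75
tcp_pos: [0.4643, -0.0235, 0.2202]
tcp_rot: [0.918, 0.397, -0.002, -0.003]
contact_force: [0.1, 1.3, -0.2]
opening: 0.598
finger_force: 0.0
```

Request:
drive_tool:
  increments: [0,0,-36,0,0,0,60,0,0,-36,0,0,0,60,0,0,-28,0,0,0,60,0,0,-14,0,0,0,60,0,0,-6,0,0,0,60]

```text
clock: 6.17
tcp_pos: [0.4663, -0.0282, 0.0986]
tcp_rot: [0.918, 0.396, -0.002, -0.002]
contact_force: [-0.3, -0.0, 0.0]
opening: 0.598
finger_force: 0.0
```

Request:
drive_tool:
  increments: [0,0,2,0,0,0,20,0,0,0,0,0,0,20,0,0,0,0,0,0,20,0,0,0,0,0,0,20,0,0,0,0,0,0,20]
  squeeze: 15

```text
clock: 6.58
tcp_pos: [0.4699, -0.0303, 0.105]
tcp_rot: [0.918, 0.395, 0.001, 0.001]
contact_force: [0.4, 0.1, 1.8]
opening: 0.272
finger_force: 15.0
```

Request:
drive_tool:
  increments: [0,0,0,0,0,0,20,0,0,0,0,0,0,20]

```text
clock: 6.75
tcp_pos: [0.4699, -0.0303, 0.1049]
tcp_rot: [0.919, 0.395, 0.001, 0.001]
contact_force: [1.4, -0.5, 6.2]
opening: 0.279
finger_force: 15.0
```

Request:
drive_tool:
  increments: [7.8,-6.6,0,0,0,5,20,8.3,-5.9,0,0,0,5,20,8.8,-5.2,0,0,0,5,20]

```text
clock: 7.0
tcp_pos: [0.4947, -0.0477, 0.1049]
tcp_rot: [0.858, 0.514, 0.001, 0.0]
contact_force: [1.0, 3.7, 7.3]
opening: 0.271
finger_force: 15.0
```

```bash
python3 - <<'E'
from h import *
s=state();p=s["tcp_pos"][:2]-[.5498,.0555];print(s["tcp_pos"],s["contact_force"],np.degrees(np.arctan2(p[1],p[0])),np.hypot(*p),s["opening"])
E
```

```text
[ 0.49473264 -0.0476676   0.10487679] [1.01544619 3.72349672 7.32004258] -118.09178591492525 0.11694429234956452 0.27122676098200516
```

Request:
drive_tool:
  increments: [9.2,-4.4,0,0,0,5,20,9.6,-3.6,0,0,0,5,20,9.9,-2.7,0,0,0,5,20,10.1,-1.9,0,0,0,5,20,10.2,-1,0,0,0,5,20]

```text
clock: 7.42
tcp_pos: [0.5438, -0.061, 0.1048]
tcp_rot: [0.726, 0.687, 0.001, 0.0]
contact_force: [-1.2, 4.3, 8.3]
opening: 0.271
finger_force: 15.0
```

Request:
drive_tool:
  increments: [10.2,-0.1,0,0,0,5,20,10.2,0.8,0,0,0,5,20,10.1,1.7,0,0,0,5,20,7.9,2,0,0,0,4,20]

```text
clock: 7.75
tcp_pos: [0.5822, -0.0566, 0.1049]
tcp_rot: [0.603, 0.798, 0.001, 0.0]
contact_force: [-1.2, 0.9, 8.0]
opening: 0.279
finger_force: 15.0
```

```bash
python3 - <<'E'
from h import *
s=state();p=s["tcp_pos"][:2]-[.5498,.0555];print(s["tcp_pos"],s["contact_force"],np.degrees(np.arctan2(p[1],p[0])),np.hypot(*p),s["opening"])
E
```

```text
[ 0.58224211 -0.05656144  0.10487088] [-1.22150177  0.92443539  8.0441994 ] -73.85411922696382 0.11666300478582951 0.27905876247675965
```

Request:
drive_tool:
  increments: [5.8,1.8,0,0,0,3,20,5.7,2.1,0,0,0,3,20]

```text
clock: 7.92
tcp_pos: [0.5935, -0.0527, 0.1049]
tcp_rot: [0.561, 0.828, 0.0, 0.001]
contact_force: [-1.1, 1.9, 7.7]
opening: 0.271
finger_force: 15.0
```

```bash
python3 - <<'E'
from h import *
s=state();p=s["tcp_pos"][:2]-[.5498,.0555];print(s["tcp_pos"],s["contact_force"],np.degrees(np.arctan2(p[1],p[0])),np.hypot(*p),s["opening"])
b=camera("side");c=camera("top")
im=[cv2.resize(cv2.cvtColor(k["color"],cv2.COLOR_RGB2BGR)[y:y+70,x:x+80],None,fx=5,fy=5,interpolation=cv2.INTER_CUBIC) for k,x,y in((c,230,180),(b,215,175))]
cv2.imwrite("pics/c6.png",np.hstack(im))
E
```

```text
[ 0.593514   -0.05272897  0.10490634] [-1.14524198  1.85178013  7.74386488] -68.0060717605944 0.11672370726210668 0.27122253259753537
```

View pics/c6.png

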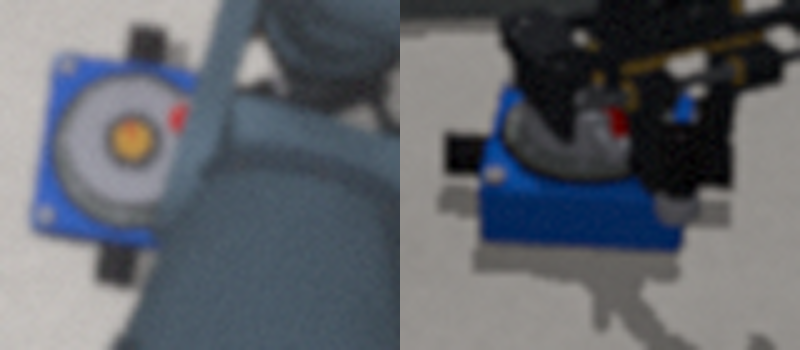

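The stripe is still pointing up at crop (128,130), so the bolt did not follow; the lever's red pivot is at (180,118). A last bit to the counterclockwise end.

Request:
drive_tool:
  increments: [3.8,1.6,0,0,0,2,20,1.8,0.9,0,0,0,1,20]

```text
clock: 8.18
tcp_pos: [0.599, -0.0504, 0.1049]
tcp_rot: [0.54, 0.842, 0.0, 0.001]
contact_force: [-0.1, 0.4, 6.5]
opening: 0.274
finger_force: 15.0
```

Request:
drive_tool:
  increments: [-9.4,-3.9,0,0,0,-5,20,-9.7,-3,0,0,0,-5,20,-9.9,-2.2,0,0,0,-5,20,-10.1,-1.3,0,0,0,-5,20]
  squeeze: 25

```text
clock: 8.52
tcp_pos: [0.5605, -0.0606, 0.105]
tcp_rot: [0.68, 0.733, 0.002, 0.001]
contact_force: [4.8, 4.9, 3.2]
opening: 0.272
finger_force: 25.0
```

```bash
cat > p.py <<'E'
from h import *
s=state();p=s["tcp_pos"][:2]-[.5498,.0555];th=np.arctan2(p[1],p[0]);t=np.array([np.sin(th),-np.cos(th)]);n=p/np.hypot(*p)
F=s["contact_force"][:2];print(s["tcp_pos"].round(4),"th",np.degrees(th).round(2),"r",np.hypot(*p).round(4),"push",(-F@t).round(2),"rad",(F@n).round(2),"cw dir",t.round(3),"grip",s["opening"])
E
python3 p.py
```

```text
[ 0.5605 -0.0606  0.105 ] th -84.75 r 0.1166 push 5.24 rad -4.48 cw dir [-0.996 -0.092] grip 0.2723520501523732
```

Request:
drive_tool:
  increments: [-4.1,-0.2,0,0,0,-2,20,-4.1,-0.1,0,0,0,-2,20]

```text
clock: 8.68
tcp_pos: [0.5522, -0.061, 0.105]
tcp_rot: [0.704, 0.71, 0.002, 0.002]
contact_force: [3.9, 2.1, 2.1]
opening: 0.274
finger_force: 25.0
```

```bash
python3 p.py
```

```text
[ 0.5522 -0.061   0.105 ] th -88.81 r 0.1166 push 3.98 rad -2.04 cw dir [-1.    -0.021] grip 0.274266771045625
```

Request:
drive_tool:
  increments: [-4.1,0,0,0,0,-2,20,-4.1,0.1,0,0,0,-2,20]

```text
clock: 8.85
tcp_pos: [0.5443, -0.061, 0.105]
tcp_rot: [0.729, 0.685, 0.002, 0.002]
contact_force: [4.3, 1.8, 3.1]
opening: 0.265
finger_force: 25.0
```

Request:
drive_tool:
  increments: [-4.1,0.3,0,0,0,-2,20]

```text
clock: 8.93
tcp_pos: [0.5403, -0.0607, 0.105]
tcp_rot: [0.74, 0.672, 0.002, 0.002]
contact_force: [3.8, 2.4, 2.3]
opening: 0.271
finger_force: 25.0
```

```bash
python3 p.py
```

```text
[ 0.5403 -0.0607  0.105 ] th -94.68 r 0.1166 push 3.58 rad -2.68 cw dir [-0.997  0.082] grip 0.27052662691679386
```

Request:
drive_tool:
  increments: [-4.1,0.4,0,0,0,-2,20,-4.1,0.5,0,0,0,-2,20]

```text
clock: 9.1
tcp_pos: [0.5321, -0.0598, 0.105]
tcp_rot: [0.763, 0.646, 0.002, 0.002]
contact_force: [4.8, 2.5, 3.2]
opening: 0.27
finger_force: 25.0
```

Request:
drive_tool:
  increments: [-4,0.7,0,0,0,-2,20,-4,0.8,0,0,0,-2,20]

```text
clock: 9.27
tcp_pos: [0.5253, -0.0586, 0.1051]
tcp_rot: [0.786, 0.619, 0.003, 0.003]
contact_force: [12.0, 1.2, -3.5]
opening: 0.27
finger_force: 25.0
```

Request:
drive_tool:
  increments: [0,0,0,0,0,0,20]

```text
clock: 9.35
tcp_pos: [0.5251, -0.0585, 0.1051]
tcp_rot: [0.786, 0.619, 0.003, 0.003]
contact_force: [10.7, 1.4, -2.5]
opening: 0.269
finger_force: 25.0
```

```bash
python3 p.py
```

```text
[ 0.5251 -0.0585  0.1051] th -102.22 r 0.1167 push 10.17 rad -3.63 cw dir [-0.977  0.212] grip 0.2685641550513068
```

Request:
drive_tool:
  increments: [-1.5,0.3,0,0,0,-0.5,20,0,0,0,0,0,0,20]

```text
clock: 9.52
tcp_pos: [0.5242, -0.0584, 0.1051]
tcp_rot: [0.788, 0.616, 0.003, 0.003]
contact_force: [11.4, 1.1, -3.5]
opening: 0.27
finger_force: 25.0
```

```bash
python3 p.py
```

```text
[ 0.5242 -0.0584  0.1051] th -102.67 r 0.1167 push 10.87 rad -3.54 cw dir [-0.976  0.219] grip 0.2702192942197056
```

Request:
drive_tool:
  increments: [-2,0.4,0,0,0,-0.5,20,0,0,0,0,0,0,20,0,0,0,0,0,0,20,0,0,0,0,0,0,20]

```text
clock: 9.85
tcp_pos: [0.5226, -0.058, 0.1051]
tcp_rot: [0.79, 0.613, 0.003, 0.003]
contact_force: [13.1, 1.0, -3.8]
opening: 0.273
finger_force: 25.0
```

Request:
drive_tool:
  increments: [0,0,0,0,0,0,20,0,0,0,0,0,0,20,0,0,0,0,0,0,20]

```text
clock: 10.1
tcp_pos: [0.5226, -0.058, 0.1051]
tcp_rot: [0.79, 0.613, 0.003, 0.003]
contact_force: [12.5, 1.4, -4.4]
opening: 0.266
finger_force: 25.0
```

```bash
python3 p.py
```

```text
[ 0.5226 -0.058   0.1051] th -103.48 r 0.1167 push 11.81 rad -4.26 cw dir [-0.972  0.233] grip 0.26634996729711735
```

Steady 12 N held for over half a second. Relieving the load, opening and lifting away.

Request:
drive_tool:
  increments: [3.9,-0.8,0,0,0,1,20,3.9,-0.8,0,0,0,1,20,3,-0.5,0,0,0,1,20,0,0,0,0,0,0,20]

```text
clock: 10.43
tcp_pos: [0.5321, -0.0598, 0.105]
tcp_rot: [0.774, 0.634, 0.002, 0.002]
contact_force: [4.7, 1.5, 3.5]
opening: 0.269
finger_force: 25.0
```

Request:
drive_tool:
  increments: [0,0,0,0,0,0,55,0,0,0,0,0,0,55,0,0,0,0,0,0,55,0,0,0,0,0,0,55,0,0,0,0,0,0,55]

```text
clock: 10.85
tcp_pos: [0.5288, -0.0595, 0.1031]
tcp_rot: [0.774, 0.633, -0.001, -0.001]
contact_force: [0.3, 0.3, 0.7]
opening: 0.553
finger_force: 0.0
```

Request:
drive_tool:
  increments: [0,0,10,0,0,0,55,0,0,25,0,0,0,55,0,0,38,0,0,0,55,0,-10,38,0,0,0,55,0,-38,10,0,0,0,55]

```text
clock: 11.27
tcp_pos: [0.532, -0.1054, 0.2316]
tcp_rot: [0.772, 0.635, 0.003, 0.003]
contact_force: [1.4, 0.2, 0.8]
opening: 0.554
finger_force: 0.0
```

Request:
drive_tool:
  increments: [0,-38,0,0,0,0,55,0,-38,0,0,0,0,55,0,-38,0,0,0,0,55,0,-20,0,0,0,0,55,0,0,0,0,0,0,55]

```text
clock: 11.68
tcp_pos: [0.5291, -0.246, 0.2254]
tcp_rot: [0.775, 0.632, -0.0, 0.001]
contact_force: [-1.0, 1.0, -0.9]
opening: 0.548
finger_force: 0.0
```

```bash
python3 - <<'E'
from h import *
s=state();print(s["tcp_pos"],s["contact_force"])
b=camera("side");c=camera("top")
im=[cv2.resize(cv2.cvtColor(k["color"],cv2.COLOR_RGB2BGR)[y:y+70,x:x+80],None,fx=5,fy=5,interpolation=cv2.INTER_CUBIC) for k,x,y in((c,230,180),(b,215,175))]
cv2.imwrite("pics/c7.png",np.hstack(im))
E
```

```text
[ 0.52910484 -0.24598222  0.22540541] [-0.98167196  0.98144186 -0.85782708]
```

View pics/c7.png

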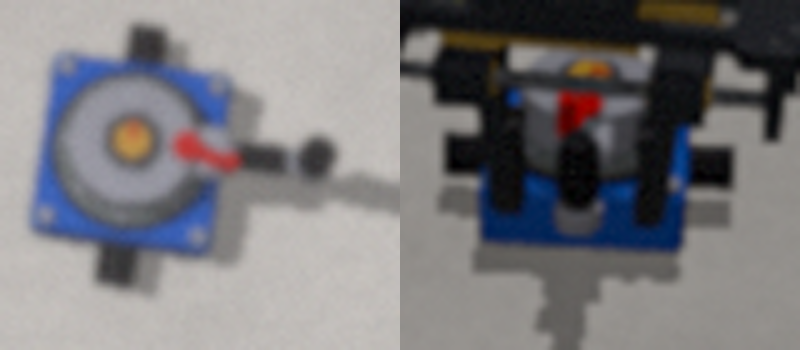

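The top view shows the handle pointing right (knob (318,153)) and the lever tab (232,162) still on the clockwise side; the stripe is too coarse to judge by eye, so I measure its angle before and now.

```bash
python3 - <<'E'
from h import *
now=np.mean([camera("top")["color"].astype(float) for _ in range(6)],0)
now=cv2.resize(now[180:240,230:310],None,fx=8,fy=8,interpolation=cv2.INTER_CUBIC)
def an(im):
    c=im[195:250,184:242];r,g=c[...,0],c[...,1]
    hue=cv2.cvtColor(np.clip(c,0,255).astype(np.uint8),cv2.COLOR_RGB2HSV)
    m=(hue[...,1]>120);y,x=np.nonzero(m);cx,cy=x.mean(),y.mean()
    w=np.where(m,np.clip(.55-g/np.maximum(r,1),0,1),0);Y,X=np.mgrid[:c.shape[0],:c.shape[1]]
    dx,dy=(w*X).sum()/w.sum()-cx,(w*Y).sum()/w.sum()-cy
    return round(cx+184,1),round(cy+195,1),round(dx,1),round(dy,1),"cw-from-up deg",round(np.degrees(np.arctan2(dx,-dy)),1)
print(an(cv2.imread("pics/t1.png")[...,::-1].astype(float)),an(now))
print(state()["clock"])
E
```

```text
(np.float64(211.4), np.float64(222.8), np.float64(nan), np.float64(nan), 'cw-from-up deg', np.float64(nan)) (np.float64(211.5), np.float64(223.2), np.float64(nan), np.float64(nan), 'cw-from-up deg', np.float64(nan))
12.0833<stdin>:9: RuntimeWarning: invalid value encountered in scalar divide
```

```bash
python3 - <<'E'
from h import *
now=np.mean([camera("top")["color"].astype(float) for _ in range(4)],0)
now=cv2.resize(now[180:240,230:310],None,fx=8,fy=8,interpolation=cv2.INTER_CUBIC)
def an(im):
    Y,X=np.mgrid[:480,:640];R=np.hypot(X-211.5,Y-223)
    q=im[...,1]/np.maximum(im[...,0],1);w=np.where(R<24,np.clip(np.median(q[R<24])-q-.03,0,1),0)
    dx,dy=(w*X).sum()/w.sum()-211.5,(w*Y).sum()/w.sum()-223
    return round(dx,1),round(dy,1),"cw-from-up",round(np.degrees(np.arctan2(dx,-dy)),1)
print(an(cv2.imread("pics/t1.png")[...,::-1].astype(float)),an(now))
E
```

```text
(np.float64(-3.1), np.float64(-13.8), 'cw-from-up', np.float64(-12.7)) (np.float64(1.9), np.float64(-12.6), 'cw-from-up', np.float64(8.7))
```

The bolt turned about 21° (0.37 rad) clockwise and then stopped hard, which matches it being home. Nothing is touching it, so I'm handing in.

```bash
python3 -c "
from workcell import finish_job
print(finish_job())"
```

```text
the job is handed in; nothing more can be done
None
```

The job is handed in, with no verdict returned: the lever is on tighten, the handle free-wheeled back with the bolt stripe unmoved, and the bolt then turned about 0.37 rad to a hard stop, was held near 12 N at the knob for over half a second, and was released.

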